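# Index a rotary drilling table to its red scale line and clamp it

### The arm

A 7-joint arm with a two-finger parallel gripper is mounted at the origin on a cart in front of the work surface, level with it; the furniture and walls round the work are solid. World frame = base frame: x ahead of the robot, y to its left, z up, the work surface at z = 0. Lengths are in mm, angles in rad, forces in N, time in s.
With the tool pointing down it reaches from about 425 to 975 mm from the base axis. Payload 16.7 kg.
Tool frame: the origin (TCP) lies midway between the tips of the shut fingers; the grasp point (between the pads) lies 19 mm behind it; z points along the fingers, y is the line along which they close (so a half turn about z gives the same grasp; the last joint's range is limited). The gripper opens to 85 mm and grips with 20 to 120 N. Pads are 22 mm wide; open, the fingers measure 114 mm over their backs; the gripper's body (76 mm by 85 mm) begins 54 mm behind the grasp point. The pads swing forward as they close: fully open they stand 13 mm farther back than shut.
Start: joints at [1.087, 0.426, 0.074, 1.606, -0.034, 1.111, -0.067], TCP at [221.759, -637.494, 231.302] pointing down, gripper open.
Joint ranges: [-2.85, 2.85], [-0.5, 2.14], [-1.23, 1.37], [0.21, 2.46], [-1.02, 4.16], [0.16, 2.05], [-2.73, 2.73]. Speed limits (rad/s): [1.89, 1.89, 2.39, 2.39, 3.01, 3.01, 3.01].

### API

Orientations are given as a unit quaternion [w, x, y, z].
In Python, from workcell import * gives the robot as it stands. The module is installed in compiled form; this text tells all that it offers.
- The arm moves only by the shell command python3 -m creep 'ROWS' [FORCE]. ROWS is JSON, a list of rows, each a list of 7 numbers: the shift along the world's x, y, z in cm, then the turn, a rotation vector about the world's x, y, z in degrees, then the closure, from 0 (fully open) to 1 (shut). In form: [[x, y, z, wx, wy, wz, grip], ...]. A call has exactly 5 rows; each row shifts and turns the commanded pose from where the row before left it; what a row does not reach is not made up. A row lasts 1/10 s, in which the tool goes at most 50 mm and 8.59 degrees, less where a joint would pass 70% of its speed; a pose out of reach is approached as far as the arm can. A call with a gripper value outside its range is refused whole. The fingers move at their own pace and stop on an object; FORCE is the grip in N (left out, the last holds). Time passes only in rows, so rows that do not move let the fingers close, or fill a call up. It gives the time, the measured TCP pose, the force, the opening and the grip force at its end, in the units of the state.
- get_state(): the state, without advancing time (a new reading comes with each control period).
- grab_frame(name): name is "side" or "top" or "wrist"; returns a dict with "frame" (420x560x3 uint8, blue, green, red), "depth" (420x560 float32, mm along the optical axis (not along the pixel's ray), 0 where there is no reading), "vfov" (degrees; the focal length in pixels is half the picture's height over the tangent of half this angle, whatever the lens; pixels are square), "cx", "cy" (the principal point, pixels), "eye" and "orientation" of the camera in the world; the wrist camera has in their place "T_tool_cam" (4x4, takes a point from camera to tool coordinates, whose origin is the TCP and whose axes are the flange's). Camera axes: x right, y up, looking along -z (the intrinsics and any distortion apply to the point x, -y, -z); pixel columns grow to the right and rows downward; lengths in mm; the calibration is good to about 2 mm. A picture is of the moment at which its call begins: read the wrist's pose just before it.
- finish_job(): hands the job in; it is judged then, once.
Trained networks look in the newest picture that a camera, given by its name, has taken for a name from the list of things; names that differ only in an ending like _2 or _b are one class to them, and where a whole thing is asked for, a point or a joint stands for the part that bears it (a point fixed in the world has none). Each returns a list of dicts, best first, with "p" (0 to 1); they miss things now and then, are a little off and sometimes report something else, mostly with a low value. They report only what shows in the picture. A call takes as long as a camera call.
- trace(camera, name): "region" (420x560 bool, what is visible of it).
- tip_of(camera, name): "xyz" ([x, y, z] in mm, in world coordinates, good to about 4 mm: a listed point, or the origin of a listed thing).
The state is a dict: "clock": time; "joint_positions": joint angles; "joint_vel": joint speeds; "tau": joint torques, N m; "ee_pos": TCP position; "tcp_rot": TCP orientation; "contact_force": force on the tool from outside, world axes, zero at the start; "torque": the same for the moment, N m; "width": finger opening in mm; "grasp_force": force on a finger pad.
Only numpy, scipy, OpenCV 4.12 (cv2) and the standard library are available. Lean on these libraries where they do the work, as an engineer would, in place of code of your own. Each camera call takes 0.05 s, during which the arm holds its last target. There are 200 camera calls.

### The job

Set up the rotary table for its next hole without gripping or lifting anything, only by pushing gently with a fingertip: push the red-knobbed clamp lever round to release the plate, push the plate's black knob round until the plate's white index mark lines up with the red line of the scale ring, then push the clamp lever fully home again so the plate is locked. Leave the other things on the cabinet where they stand.

Things in the scene. Friction and masses are not known exactly. Their poses are not given: they have to be found in the camera images.
- rotary_base: blue cast base of the rotary table, 194 mm across, fixed to the surface; origin at the middle of its underside, on the plate's axis; its z is up. Overall: scale ring top at 32.5 mm, plate top at 34 mm. A 34 mm wooden plug is bolted at the middle of the plate, its nut and stud reaching 78 mm up
- plate (a joint): angle of the dark steel round plate (145 mm across) about its vertical axis, rad, growing counterclockwise seen from above, range -2.3 to 2.3; its direction is relative to the base. Stays where it is left when released (turning it by its knob then takes 1 to 3 N); with the clamp closed its brake holds it until some 10 to 20 N are put on the knob
- index_mark (a point): outer end of the white index mark (a line 5 mm wide, 20 mm long) on the plate: 73.5 mm from the axis, at the plate's rim, 34 mm up; it turns with the plate and lies exactly opposite the black knob
- knob_top (a point): middle of the top of the plate's upright black turning knob: 55 mm from the axis, 79 mm up; its grip is round, 19 mm in diameter, and free from 42 mm up to 79 mm, on a 22 mm foot on the plate
- red_line (a point): inner end of the red line (5 mm wide, 18 mm long, the only red one) of the aluminium scale ring: 73.5 mm from the axis, 34 mm up. The ring (149 mm inside, 191 mm outside) has black lines every 10 degrees, is fixed, and is set at another angle each time. The red line always lies counterclockwise of the index mark at the start, by 0.4 to 2.2 rad
- scale_ring: the scale ring itself; origin on the plate's axis at the surface, the red line towards its own -x
- clamp (a joint): angle of the clamp lever about its vertical axis, rad: 0 fully open, 1.13 fully home against its stop (clamped); the brake bites from about 0.77 on. Grows clockwise seen from above; it starts clamped. Stays where it is left; pushed at its knob it takes 2 to 3 N, 4 to 6 N near home
- clamp_knob (a point): middle of the top of the upright red knob at the lever's end: 77 mm up, 62 mm from the lever's axis; the knob is round, 21 mm in diameter, from 40 mm up; the steel lever arm (11 mm thick, 33 to 52 mm up) joins it to the axis. Nothing stands beneath it
- clamp_axis (a point): top of the lever's pivot on the base's boss, 51 mm up, 115 mm from the plate's axis
- paint_tin: white paint tin, 102 mm across, 120 mm tall, bystander; origin under its middle
- spray_can: aerosol can, 67 mm across, 205 mm tall, bystander; origin under its middle
- mug: white dotted mug, 93 mm tall, bystander; origin under its middle
- tape_measure: yellow tape measure, 71 x 86 x 66 mm, bystander; origin under its middle
- hole_saw: red hole saw, 39 mm across, 64 mm tall, standing, bystander; origin under its middle
- spare_plug_1: round wooden plug, 34 mm across, 28 mm tall, bystander; origin under its middle
- spare_plug_2: another such plug, bystander; origin under its middle
- pencil: flat red carpenter pencil, 8 mm thick, about 165 mm long, lying, bystander; origin under its middle

How it is judged:
By the outcome, as a careful person would: the job done as asked, in the order asked, and still so for the second after the job is handed in, with the robot touching nothing.
It also fails if it takes over 64 s, if anything falls off the work surface, if the arm or the gripper's body presses on something with over 40 N, if the wrist force passes 120 N, or if a joint passes its speed limit or range.

## Working session

There is one attempt and no reset: what is moved stays moved. The work goes in short steps, Python scripts to look and compute and a shell command to move; the robot and the scene stay as the last step left them, time stands still between calls to the robot, and variables do not carry over. Pictures are saved under pics/ and viewed, at most 10 in all, crops included, and the job is handed in when it is done.

```bash
mkdir -p pics; cat > h.py <<'E'
from workcell import *
import numpy as np, cv2
def save(cam,fn):
    f=grab_frame(cam); cv2.imwrite('pics/'+fn,f["frame"]); return f
def tips(cam,names):
    for n in names:
        r=tip_of(cam,n)
        print(cam,n,[(np.round(d["xyz"],1).tolist(),round(d["p"],2)) for d in r[:2]])
E
python3 - <<'E'
from h import *
s=get_state();print(s["clock"],s["ee_pos"],s["tcp_rot"],s["width"],s["contact_force"])
N=["rotary_base","index_mark","knob_top","red_line","clamp_knob","clamp_axis","scale_ring"]
f=save("top","top0.png");print(f["eye"],f["orientation"],f["vfov"]);tips("top",N+["paint_tin","spray_can","mug","tape_measure","hole_saw","spare_plug_1","pencil"])
f=save("side","side0.png");print(f["eye"]);tips("side",N)
E
```

```text
0.0 [ 221.62441072 -637.141346    230.6195653 ] [-6.26878166e-04  9.86023855e-01  1.66602940e-01 -1.58220296e-04] 85.3195408980273 [ 0.44308487 -0.52264757  0.03123345]
[393.90025086  74.09519839 937.3194493 ] [ 0.70757352  0.05951822 -0.07056931 -0.70058352] 51.367411359998464
top rotary_base [([609.2, 28.5, -0.8], 0.94)]
top index_mark [([570.1, 92.5, 38.8], 0.7)]
top knob_top [([637.0, -22.6, 76.7], 0.95)]
top red_line [([538.7, 10.4, 35.0], 0.61)]
top clamp_knob [([540.9, 187.3, 75.0], 0.91)]
top clamp_axis []
top scale_ring []
top paint_tin [([367.2, 247.5, -1.5], 0.89)]
top spray_can [([706.6, -180.5, 1.0], 0.64)]
top mug [([374.1, -146.3, -0.0], 0.57), ([547.1, 123.8, 51.1], 0.17)]
top tape_measure [([378.4, 29.0, 6.5], 0.92), ([367.5, 247.8, 0.3], 0.42)]
top hole_saw [([722.0, 202.1, -3.0], 0.78)]
top spare_plug_1 [([735.1, 281.9, -0.7], 0.6), ([674.0, 289.8, 0.8], 0.57)]
top pencil [([530.1, -160.1, -3.3], 0.65)]
[ 532.57986527 -835.35513768  671.54863406]
side rotary_base [([543.3, 188.5, 76.2], 0.64), ([609.9, 30.4, -1.8], 0.56)]
side index_mark [([571.2, 92.0, 31.5], 0.78), ([706.3, -177.6, 2.6], 0.32)]
side knob_top [([638.6, -19.5, 80.5], 0.57)]
side red_line [([534.6, 16.0, 34.9], 0.73)]
side clamp_knob [([544.0, 186.3, 77.5], 0.58)]
side clamp_axis [([549.7, 124.8, 51.2], 0.51)]
side scale_ring [([607.8, 24.4, 1.0], 0.8)]
```

View pics/top0.png

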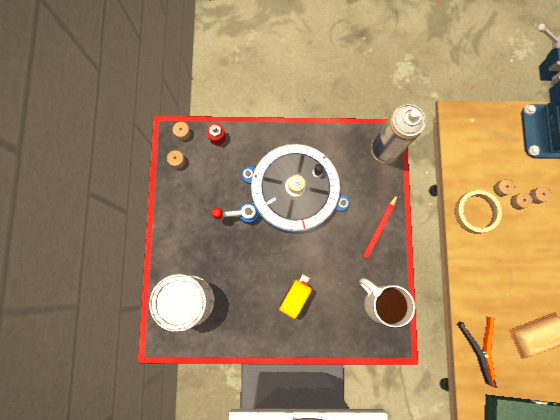

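View pics/side0.png

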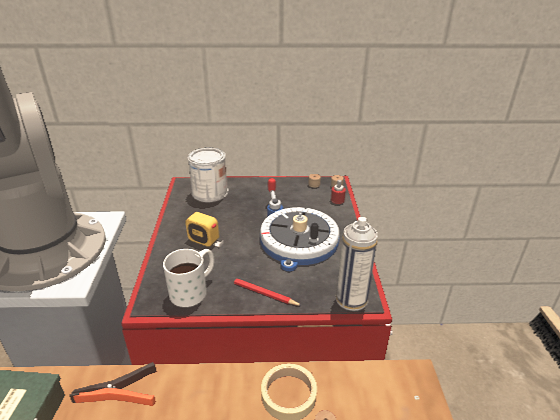

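Top view: table centre near (296,184), black knob (320,171), index mark (270,202), red line (303,224), clamp axis (248,213), and the red clamp knob (217,213). The red line is about 71° counterclockwise of the mark, and the detections agree with the picture. I'll shut the fingers and move over the table for a wrist view.

```bash

python3 -m creep '[[1.5,2.5,1,0,0,3.8,1],[1.9,3.4,1,0,0,3.8,1],[1.9,3.4,1,0,0,3.8,1],[1.9,3.4,1,0,0,3.8,1],[1.9,3.4,1,0,0,3.8,1]]' 30
python3 -m creep '[[1.9,3.4,1,0,0,3.8,1],[1.9,3.4,1,0,0,3.8,1],[1.9,3.4,1,0,0,3.8,1],[1.9,3.4,0.5,0,0,3.8,1],[1.9,3.4,0,0,0,3.8,1]]'
python3 -m creep '[[1.9,3.4,0,0,0,3.8,1],[1.9,3.4,0,0,0,3.8,1],[1.9,3.4,0,0,0,3.8,1],[1.9,3.4,0,0,0,3.8,1],[1.9,3.4,0,0,0,3.8,1]]'
python3 -m creep '[[1.9,3.4,0,0,0,3.8,1],[1.9,3.4,0,0,0,3.8,1],[1.9,3.4,0,0,0,3.8,1],[1.9,3.4,0,0,0,3.8,1],[1,2,0,0,0,3.8,1]]'
python3 - <<'E'
from h import *
s=get_state();print(s["clock"],s["ee_pos"],s["tcp_rot"],s["joint_positions"],s["width"])
f=save("wrist","w0.png");print(f["T_tool_cam"],f["vfov"])
tips("wrist",["rotary_base","index_mark","knob_top","red_line","clamp_knob","clamp_axis"])
E
```

```text
clock: 1.65
ee_pos: [313.3, -475.1, 281.8]
tcp_rot: [0.0, 0.945, 0.328, -0.0]
contact_force: [1.4, -0.3, 1.0]
width: 12.3
grasp_force: 0.0
clock: 2.15
ee_pos: [408.6, -305.2, 317.4]
tcp_rot: [0.001, 0.877, 0.48, 0.0]
contact_force: [0.7, -0.9, -0.7]
width: -0.0
grasp_force: 0.0
clock: 2.65
ee_pos: [503.3, -135.0, 316.6]
tcp_rot: [0.0, 0.786, 0.618, 0.0]
contact_force: [1.6, -0.9, 0.3]
width: 0.2
grasp_force: 0.0
clock: 3.15
ee_pos: [589.6, 22.5, 316.3]
tcp_rot: [-0.0, 0.672, 0.74, 0.0]
contact_force: [0.6, -0.6, -1.4]
width: 0.1
grasp_force: 0.0
3.15 [589.61076714  22.52019448 316.2997531 ] [-2.68672770e-04  6.72441056e-01  7.40150501e-01  4.36180698e-04] [ 0.30205428  0.26751633 -0.54726713  1.66991994  0.14473309  1.24454335
 -0.18008458] 0.07340665984623646
[[ 1.72427141e-03  9.64206680e-01  2.65146194e-01  6.69270483e+01]
 [ 9.99998496e-01 -1.71186990e-03 -2.77855867e-04  1.32527903e-01]
 [ 1.85985304e-04  2.65146275e-01 -9.64208182e-01 -1.42703668e+02]
 [ 0.00000000e+00  0.00000000e+00  0.00000000e+00  1.00000000e+00]] 70.56220907974593
wrist rotary_base [([609.7, 26.6, 0.4], 0.76)]
wrist index_mark [([569.2, 85.2, 33.2], 0.74)]
wrist knob_top [([637.3, -21.3, 79.0], 0.58)]
wrist red_line [([536.6, 11.8, 31.3], 0.66), ([609.7, 27.9, 1.0], 0.48)]
wrist clamp_knob [([544.2, 187.9, 74.9], 0.56)]
wrist clamp_axis [([551.9, 127.8, 49.0], 0.77), ([639.6, -17.7, 79.9], 0.23)]
```

View pics/w0.png

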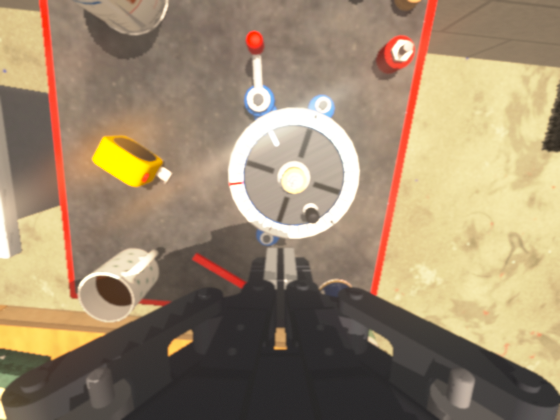

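The wrist view confirms it: clamp knob at (255,42), lever axis (259,100), red line (236,184), mark (275,138), black knob (311,214). Next I'll descend on the +x side of the clamp knob.

```bash

python3 -m creep '[[-0.2,4.1,-2,0,0,0,1],[-0.2,4.1,-2,0,0,0,1],[-0.2,4.1,-2,0,0,0,1],[-0.1,4.2,-2,0,0,0,1],[0,0,-4,0,0,0,1]]'
python3 -m creep '[[0,0,-4,0,0,0,1],[0,0,-4,0,0,0,1],[0,0,-3,0,0,0,1],[0,0,-2.2,0,0,0,1],[0,0,-1.5,0,0,0,1]]'
python3 - <<'E'
from h import *
s=get_state();print(s["ee_pos"],s["joint_positions"])
save("wrist","w1.png");tips("wrist",["clamp_knob","clamp_axis"])
grab_frame("top");tips("top",["clamp_knob"]);grab_frame("side");tips("side",["clamp_knob"])
E
```

```text
clock: 4.0
ee_pos: [581.8, 190.5, 198.1]
tcp_rot: [0.0, 0.673, 0.74, 0.003]
contact_force: [1.2, 0.3, -0.9]
width: 0.0
grasp_force: 0.0
clock: 4.5
ee_pos: [581.4, 183.1, 47.8]
tcp_rot: [-0.0, 0.675, 0.738, -0.001]
contact_force: [0.0, 0.8, 0.6]
width: -0.0
grasp_force: 0.0
[581.39012131 183.1033421   47.76463224] [-0.01912806  0.58913972 -0.51317506  1.86588613  0.39447134  0.79001168
 -0.65392449]
wrist clamp_knob [([542.3, 186.9, 77.4], 0.87)]
wrist clamp_axis []
top clamp_knob [([707.7, -178.5, 0.1], 0.62)]
side clamp_knob [([547.0, 188.2, 76.8], 0.76)]
```

View pics/w1.png

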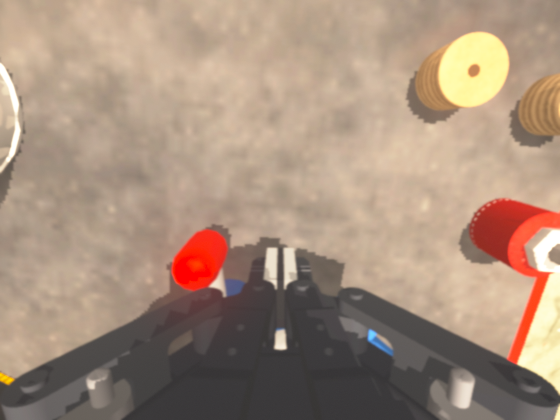

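The shut fingertip (280,265) stands beside the red knob (200,265) with a clear gap, at working height. I'll push the lever open along its arc.

```bash

python3 -m creep '[[-0.6,0.4,0,0,0,0,1],[-0.65,0.3,0,0,0,0,1],[-0.7,0.15,0,0,0,6,1],[-0.7,0.1,0,0,0,6,1],[-0.7,0,0,0,0,6,1]]'
python3 - <<'E'
from h import *
grab_frame("wrist");tips("wrist",["clamp_knob"]);grab_frame("side");tips("side",["clamp_knob"])
E
```

```text
clock: 5.35
ee_pos: [548.0, 194.8, 49.9]
tcp_rot: [0.0, 0.548, 0.836, 0.001]
contact_force: [3.0, 1.0, -0.3]
width: -0.1
grasp_force: 1.3
wrist clamp_knob [([527.3, 183.5, 75.9], 0.9), ([724.5, 201.4, 0.8], 0.27)]
side clamp_knob [([527.0, 181.0, 77.2], 0.52)]
```

```bash

python3 -m creep '[[-0.7,-0.1,0,0,0,6,1],[-0.7,-0.15,0,0,0,6,1],[-0.65,-0.25,0,0,0,6,1],[-0.65,-0.3,0,0,0,6,1],[-0.6,-0.35,0,0,0,6,1]]'
python3 -m creep '[[-0.55,-0.4,0,0,0,6,1],[-0.5,-0.45,0,0,0,6,1],[-0.3,-0.4,0,0,0,3,1],[0,0,0,0,0,0,1],[0,0,0,0,0,0,1]]'
python3 - <<'E'
from h import *
grab_frame("wrist");tips("wrist",["clamp_knob"]);save("side","s1.png");tips("side",["clamp_knob","clamp_axis"]);save("top","t1.png");tips("top",["clamp_axis"])
E
```

```text
clock: 6.05
ee_pos: [515.4, 183.4, 49.6]
tcp_rot: [0.0, 0.315, 0.949, 0.001]
contact_force: [-0.1, 3.5, 0.1]
width: 0.3
grasp_force: 1.5
clock: 6.55
ee_pos: [502.0, 170.1, 49.4]
tcp_rot: [0.0, 0.191, 0.982, 0.0]
contact_force: [-0.2, 0.7, 0.4]
width: -0.1
grasp_force: 0.5
wrist clamp_knob [([495.0, 150.0, 76.9], 0.87)]
side clamp_knob [([493.9, 146.6, 75.0], 0.59)]
side clamp_axis [([551.3, 129.0, 53.1], 0.53)]
top clamp_axis []
```

The lever now stands at about 158°, which is essentially fully open (161°). I'll retreat, go over to the clockwise side of the plate knob and come down there.

```bash

python3 -m creep '[[0.3,1.2,1,0,0,0,1],[0,0,4,0,0,0,1],[0,0,4,0,0,0,1],[1.45,-3.15,1,0,0,-5.5,1],[1.45,-3.15,0,0,0,-5.5,1]]'
python3 -m creep '[[1.45,-3.15,0,0,0,-5.5,1],[1.45,-3.15,0,0,0,-5.5,1],[1.45,-3.15,0,0,0,-5.5,1],[1.45,-3.15,0,0,0,-5.5,1],[1.45,-3.15,0,0,0,-5,1]]'
python3 - <<'E'
from h import *
s=get_state();print(s["ee_pos"],s["tcp_rot"],s["joint_positions"])
grab_frame("wrist");tips("wrist",["knob_top"]);grab_frame("side");tips("side",["knob_top"])
E
```

```text
clock: 7.4
ee_pos: [535.2, 120.2, 152.5]
tcp_rot: [0.002, 0.283, 0.959, 0.001]
contact_force: [0.9, -0.2, -1.1]
width: 0.1
grasp_force: 0.0
clock: 7.9
ee_pos: [607.2, -38.9, 150.2]
tcp_rot: [0.0, 0.5, 0.866, 0.0]
contact_force: [0.1, 0.9, -0.7]
width: -0.3
grasp_force: 0.0
[607.15318159 -38.91409609 150.24842413] [1.40150868e-04 5.00176183e-01 8.65923604e-01 2.81072878e-04] [ 0.47669185  0.48358222 -0.67495895  1.80245411  0.35707507  0.97993126
  0.17868035]
wrist knob_top [([638.5, -15.3, 77.9], 0.61), ([570.3, 85.6, 32.5], 0.49)]
side knob_top [([640.0, -22.9, 79.7], 0.91)]
```

```bash

python3 -m creep '[[-0.2,0,-3,0,0,0,1],[0,0,-3,0,0,0,1],[0,0,-2.2,0,0,0,1],[0,0,-1.5,0,0,0,1],[0,0,-0.3,0,0,0,1]]'
python3 - <<'E'
from h import *
s=get_state();print(s["ee_pos"],s["tcp_rot"],s["contact_force"])
save("wrist","w2.png");tips("wrist",["knob_top"])
c=np.array([609,27.]);p=np.array(s["ee_pos"][:2])-c;print(np.hypot(*p),np.degrees(np.arctan2(p[1],p[0])))
E
```

```text
clock: 8.6
ee_pos: [603.5, -37.2, 48.2]
tcp_rot: [-0.001, 0.498, 0.867, -0.0]
contact_force: [0.4, -0.0, 0.3]
width: 0.1
grasp_force: 0.0
[603.52651218 -37.2303546   48.19817726] [-1.00505396e-03  4.97861983e-01  8.67255673e-01 -1.84856478e-04] [ 0.44437026 -0.02421725  0.27441061]
wrist knob_top [([636.7, -20.3, 81.3], 0.83)]
64.46314854688195 -94.87077984787122
```

View pics/w2.png

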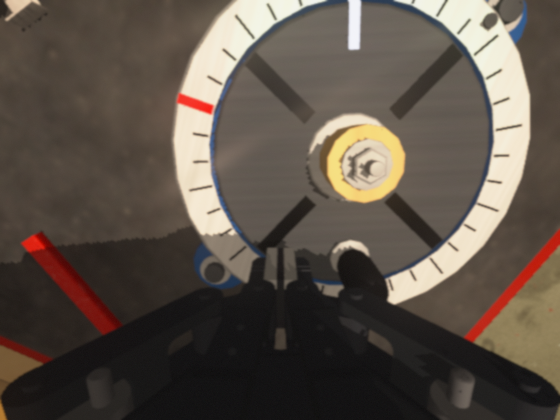

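The picture shows the tip at (285,265) left of the black knob (360,275), the white mark at (354,22) and the red line at (195,103). I'll write an angle measurement that unwraps the view onto the plate plane.

```bash
cat >> h.py <<'E'
from scipy.spatial.transform import Rotation as R
C=np.array([609.,27.])
def proj(f,s,P):
    if "eye" in f: o,q=np.array(f["eye"]),f["orientation"]; Rw=R.from_quat(np.roll(q,-1)).as_matrix()
    else:
        T=np.array(f["T_tool_cam"]); A=R.from_quat(np.roll(s["tcp_rot"],-1)).as_matrix()
        Rw=A@T[:3,:3]; o=np.array(s["ee_pos"])+A@T[:3,3]
    c=(P-o)@Rw; F=210/np.tan(np.radians(f["vfov"]/2))
    return (f["cx"]-F*c[...,0]/c[...,2]).astype(np.float32),(f["cy"]+F*c[...,1]/c[...,2]).astype(np.float32)
def angles(cam="wrist",fn=None):
    s=get_state(); f=grab_frame(cam)
    a=np.radians(np.arange(0,360,.25)); r=np.arange(45,105,.5)
    rr,aa=np.meshgrid(r,a)
    for k in range(3):   # unwrap, recentre on the plate by the ring's inner edge is not needed: lines are compared at the rim
        P=np.stack([C[0]+rr*np.cos(aa),C[1]+rr*np.sin(aa),np.full_like(rr,34)],-1)
    u,v=proj(f,s,P); im=cv2.remap(f["frame"],u,v,cv2.INTER_LINEAR).astype(float)
    ok=(u>0)&(u<559)&(v>0)&(v<419)
    if fn: cv2.imwrite('pics/'+fn,cv2.rotate(im,cv2.ROTATE_90_COUNTERCLOCKWISE)[:,::2])
    b,g,rd=im[...,0],im[...,1],im[...,2]
    red=((rd>130)&(g<90)&(b<90)&ok)[:,(r>75)&(r<91)].mean(1)
    wh=((im.min(-1)>150)&ok)[:,(r>57)&(r<70)].mean(1)
    out={}
    for n,m in (("red",red),("mark",wh)):
        i=np.where(m>.6)[0]; d=np.degrees(a[i])
        out[n]=(round(float(np.median(d)),2),round(float(np.ptp(d)),2),len(i)) if len(i) else None
    print(cam,s["clock"],out); return out
E
python3 - <<'E'
from h import *
print([k for k in grab_frame("wrist")])
angles("wrist","u0.png"); angles("top"); angles("side")
E
```

```text
['frame', 'depth', 'vfov', 'cx', 'cy', 'T_tool_cam']
wrist 8.75 {'red': (191.38, 2.25, 10), 'mark': (122.75, 5.0, 21)}
top 8.8 {'red': None, 'mark': (124.12, 7.75, 32)}
side 8.85 {'red': None, 'mark': None}[ WARN:0@0.497] global loadsave.cpp:1063 imwrite_ Unsupported depth image for selected encoder is fallbacked to CV_8U.
```

View pics/u0.png

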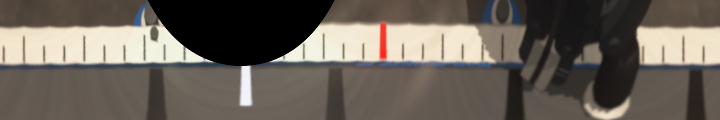

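The unwrap is straight, so the centre estimate is good. The red line is at 191.4° and the mark at 122.75°, leaving 68.6° to go. I'll push the knob round about 60° first.

```bash

python3 -m creep '[[0.65,0.2,0,0,0,0,1],[0.65,0.2,0,0,0,3,1],[0.6,0.1,0,0,0,6,1],[0.6,0.15,0,0,0,6,1],[0.6,0.25,0,0,0,6,1]]'
python3 - <<'E'
from h import *
angles("wrist");s=get_state();p=s["ee_pos"][:2]-C;print(np.hypot(*p),np.degrees(np.arctan2(p[1],p[0])),s["contact_force"])
E
```

```text
clock: 9.4
ee_pos: [635.9, -29.6, 49.7]
tcp_rot: [0.0, 0.331, 0.944, -0.0]
contact_force: [-1.9, -0.5, 0.6]
width: 0.0
grasp_force: 0.8
wrist 9.4 {'red': (191.38, 2.25, 10), 'mark': (137.0, 5.0, 21)}
62.611238288668176 -63.71656927894336 [0.16649364 0.93404278 0.50211369]
```

```bash

python3 -m creep '[[0.5,0.4,0,0,0,6,1],[0.5,0.4,0,0,0,6,1],[0.5,0.45,0,0,0,6,1],[0.4,0.5,0,0,0,6,1],[0.4,0.5,0,0,0,6,1]]'
python3 -m creep '[[0.3,0.55,0,0,0,6,1],[0.27,0.55,0,0,0,6,1],[0,0,0,0,0,0,1],[0,0,0,0,0,0,1],[0,0,0,0,0,0,1]]'
python3 - <<'E'
from h import *
angles("wrist");s=get_state();p=s["ee_pos"][:2]-C;print(np.hypot(*p),np.degrees(np.arctan2(p[1],p[0])),s["contact_force"],s["tcp_rot"],s["joint_positions"])
E
```

```text
clock: 9.95
ee_pos: [659.0, -7.5, 49.6]
tcp_rot: [0.0, 0.076, 0.997, -0.0]
contact_force: [-0.1, -2.5, 0.1]
width: -0.5
grasp_force: 0.9
clock: 10.45
ee_pos: [663.9, 3.7, 49.4]
tcp_rot: [-0.0, -0.026, 1.0, -0.0]
contact_force: [0.0, -0.3, -1.7]
width: 0.1
grasp_force: 0.0
wrist 10.45 {'red': None, 'mark': (180.88, 4.75, 20)}
59.63954942132524 -23.00663247361661 [-0.09576597  0.56865936 -0.45614181] [ 1.89614719e-06 -2.63670853e-02  9.99652315e-01 -1.59303655e-04] [ 0.4791691   0.75854585 -0.8353574   1.72232784  0.66729313  0.96959514
  1.00734801]
```

```bash

python3 -m creep '[[0.09,0.21,0,0,0,2,1],[0.08,0.21,0,0,0,2,1],[0.07,0.21,0,0,0,2,1],[0.06,0.2,0,0,0,2,1],[0,0,0,0,0,0,1]]'
python3 - <<'E'
from h import *
angles("wrist","u1.png");s=get_state();p=s["ee_pos"][:2]-C;print(np.hypot(*p),np.degrees(np.arctan2(p[1],p[0])),s["contact_force"])
angles("side");angles("top")
E
```

```text
clock: 11.0
ee_pos: [667.0, 12.8, 49.3]
tcp_rot: [0.0, -0.099, 0.995, 0.0]
contact_force: [-0.4, -0.3, 0.4]
width: 0.0
grasp_force: 0.1
wrist 11.0 {'red': None, 'mark': (188.62, 4.75, 20)}
59.74650777837545 -13.874760742967743 [ 0.17536737 -0.05486231 -0.58392539]
side 11.05 {'red': None, 'mark': (188.0, 114.0, 63)}
top 11.1 {'red': None, 'mark': (190.12, 8.25, 34)}[ WARN:0@0.290] global loadsave.cpp:1063 imwrite_ Unsupported depth image for selected encoder is fallbacked to CV_8U.
```

View pics/u1.png

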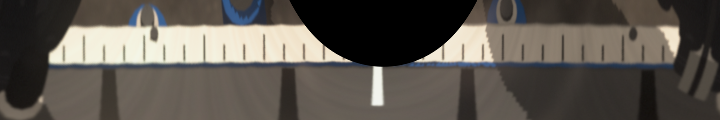

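The mark is clear, but the red line lies beyond this view. I'll push about 1.7° more, back off and rise until both lines show together.

```bash

python3 -m creep '[[0.02,0.1,0,0,0,1,1],[0.02,0.08,0,0,0,0.7,1],[0,0,0,0,0,0,1],[0,0,0,0,0,0,1],[-0.3,-1.5,0,0,0,0,1]]'
python3 -m creep '[[0,0,3,0,0,0,1],[0,0,4,0,0,0,1],[0,0,4,0,0,0,1],[2,0,3,0,0,0,1],[3,0,0,0,0,0,1]]'
python3 -m creep '[[3,0,0,0,0,0,1],[1,0,0,0,0,0,1],[0,0,0,0,0,0,1],[0,0,0,0,0,0,1],[0,0,0,0,0,0,1]]'
python3 - <<'E'
from h import *
print(get_state()["ee_pos"])
angles("wrist","u2.png");save("wrist","w3.png");angles("side");angles("top")
E
```

```text
clock: 11.65
ee_pos: [664.4, 1.1, 49.6]
tcp_rot: [0.0, -0.114, 0.994, 0.001]
contact_force: [-0.5, -0.8, 0.8]
width: 0.3
grasp_force: 0.0
clock: 12.15
ee_pos: [715.9, -2.0, 194.8]
tcp_rot: [0.003, -0.112, 0.994, -0.001]
contact_force: [0.9, 0.4, 1.0]
width: 0.1
grasp_force: 0.0
clock: 12.65
ee_pos: [753.5, -1.2, 189.4]
tcp_rot: [-0.0, -0.112, 0.994, -0.0]
contact_force: [-0.4, -0.1, -0.3]
width: -0.2
grasp_force: 0.0
[753.48426956  -1.20356304 189.39157569]
wrist 12.65 {'red': None, 'mark': None}
side 12.75 {'red': None, 'mark': (188.38, 114.5, 64)}
top 12.8 {'red': None, 'mark': (191.12, 8.75, 36)}[ WARN:0@0.295] global loadsave.cpp:1063 imwrite_ Unsupported depth image for selected encoder is fallbacked to CV_8U.
```

View pics/w3.png

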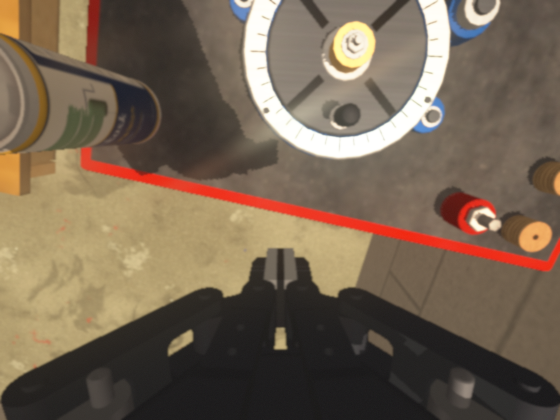

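The view shows too far toward +x: the plate is at the top edge, (350,45). I'll move 13 cm back toward -x.

```bash

python3 -m creep '[[-3,0,0,0,0,0,1],[-4,0,0,0,0,0,1],[-4,0.5,0,0,0,0,1],[-2,0.5,0,0,0,0,1],[0,0,0,0,0,0,1]]'
python3 -m creep '[[0,0,0,0,0,0,1],[0,0,0,0,0,0,1],[0,0,0,0,0,0,1],[0,0,0,0,0,0,1],[0,0,0,0,0,0,1]]'
python3 - <<'E'
from h import *
angles("wrist","u2.png");save("wrist","w4.png");tips("wrist",["index_mark","red_line"])
E
```

```text
clock: 13.35
ee_pos: [621.9, 9.4, 189.9]
tcp_rot: [-0.0, -0.113, 0.994, -0.001]
contact_force: [0.0, -0.1, -0.1]
width: -0.2
grasp_force: 0.0
clock: 13.85
ee_pos: [624.5, 9.2, 189.1]
tcp_rot: [-0.0, -0.112, 0.994, 0.0]
contact_force: [-0.8, -0.3, -0.2]
width: -0.1
grasp_force: 0.0
wrist 13.85 {'red': None, 'mark': (128.38, 207.5, 762)}
wrist index_mark [([535.3, 9.7, 34.8], 0.89)]
wrist red_line [([533.2, 12.2, 31.1], 0.87), ([705.1, -176.6, -2.6], 0.19)][ WARN:0@0.295] global loadsave.cpp:1063 imwrite_ Unsupported depth image for selected encoder is fallbacked to CV_8U.
```

View pics/w4.png

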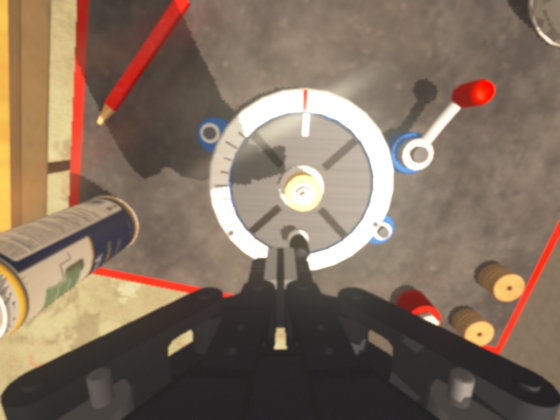

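The red line (305,98) and the white mark (306,124) are nearly collinear. I'll measure them with thresholds suited to this brighter picture.

```bash
cat >> h.py <<'E'
def fine(lo=170,hi=215):
    s=get_state(); f=grab_frame("wrist")
    a=np.arange(lo,hi,.1); r=np.arange(55,92,.5); rr,aa=np.meshgrid(r,np.radians(a))
    P=np.stack([C[0]+rr*np.cos(aa),C[1]+rr*np.sin(aa),np.full_like(rr,34)],-1)
    u,v=proj(f,s,P); im=cv2.remap(f["frame"],u,v,cv2.INTER_CUBIC).astype(float)
    def cen(w): w=np.clip(w-.5*w.max(),0,None); return (w*a).sum()/w.sum(), a[w>0].min(),a[w>0].max()
    red=np.clip(im[...,2]-im[...,1],0,None)
    R_=[cen(red[:,(r>=x)&(r<x+4)].mean(1)) for x in (78,82,86)]
    g=im[...,1]; M=[cen(g[:,(r>=x)&(r<x+4)].mean(1)-np.median(g[:,(r>=x)&(r<x+4)])) for x in (57,61,65)]
    print("red",np.round(R_,2).tolist()); print("mark",np.round(M,2).tolist())
    k=lambda q:np.mean([x[0] for x in q]); print("left",round(k(R_)-k(M),2))
E
python3 - <<'E'
from h import *
fine()
E
```

```text
red [[191.32, 190.4, 192.2], [191.33, 190.5, 192.2], [191.32, 190.4, 192.2]]
mark [[189.6, 186.0, 193.2], [189.66, 186.5, 192.9], [189.73, 186.7, 192.8]]
left 1.66
```

About 1.5° is left. I'll come back down behind the knob for a fine push.

```bash

python3 -m creep '[[2,-0.4,0,0,0,0,1],[2,-0.6,0,0,0,0,1],[0,0,-3,0,0,0,1],[0,0,-4,0,0,0,1],[0,0,-3.5,0,0,0,1]]'
python3 -m creep '[[0,0,-2.5,0,0,0,1],[0,0,-1,0,0,0,1],[0,0,0,0,0,0,1],[0,0,0,0,0,0,1],[0,0,0,0,0,0,1]]'
python3 - <<'E'
from h import *
print(get_state()["ee_pos"]); angles()
E
```

```text
clock: 14.6
ee_pos: [664.3, -1.1, 82.8]
tcp_rot: [-0.0, -0.112, 0.994, -0.0]
contact_force: [1.8, 0.0, -0.6]
width: 0.2
grasp_force: 0.0
clock: 15.1
ee_pos: [665.2, -0.8, 50.9]
tcp_rot: [0.001, -0.112, 0.994, -0.0]
contact_force: [-0.1, -0.2, -0.1]
width: -0.0
grasp_force: 0.0
[665.22533695  -0.79450707  50.92489815]
wrist 15.1 {'red': None, 'mark': (189.75, 4.5, 19)}
```

```bash

python3 -m creep '[[0.1,0.5,0,0,0,0,1],[0.1,0.5,0,0,0,0,1],[0.03,0.26,0,0,0,0.7,1],[0.02,0.2,0,0,0,0.7,1],[0,0.1,0,0,0,0,1]]'
python3 -m creep '[[0,0,0,0,0,0,1],[0,0,0,0,0,0,1],[0,0,0,0,0,0,1],[0,0,0,0,0,0,1],[0,0,0,0,0,0,1]]'
python3 - <<'E'
from h import *
print(get_state()["ee_pos"]); angles()
E
```

```text
clock: 15.65
ee_pos: [666.9, 14.9, 49.3]
tcp_rot: [-0.0, -0.125, 0.992, -0.0]
contact_force: [-0.2, -0.3, 0.5]
width: -0.0
grasp_force: 0.7
clock: 16.15
ee_pos: [666.8, 14.7, 49.3]
tcp_rot: [-0.0, -0.124, 0.992, -0.0]
contact_force: [0.0, 0.2, -0.9]
width: -0.1
grasp_force: 0.0
[666.8495347   14.66171154  49.31453399]
wrist 16.15 {'red': None, 'mark': (190.75, 4.5, 19)}
```

One degree gained, so 0.5° remains. A last nudge of about 0.6 mm, then back off and check.

```bash

python3 -m creep '[[0.01,0.03,0,0,0,0.3,1],[0,0.03,0,0,0,0.2,1],[0,0,0,0,0,0,1],[0,0,0,0,0,0,1],[0,0,0,0,0,0,1]]'
python3 - <<'E'
from h import *
print(get_state()["ee_pos"]); angles()
E
python3 -m creep '[[-0.2,-1.3,0,0,0,0,1],[0,0,3,0,0,0,1],[0,0,4,0,0,0,1],[-1.5,0.5,4,0,0,0,1],[-2.5,0.5,3,0,0,0,1]]'
python3 -m creep '[[0,0,0,0,0,0,1],[0,0,0,0,0,0,1],[0,0,0,0,0,0,1],[0,0,0,0,0,0,1],[0,0,0,0,0,0,1]]'
python3 - <<'E'
from h import *
print(get_state()["ee_pos"]); fine();fine()
E
```

```text
clock: 16.7
ee_pos: [667.0, 15.2, 49.3]
tcp_rot: [-0.0, -0.129, 0.992, -0.0]
contact_force: [0.1, -1.2, 0.6]
width: -0.3
grasp_force: 0.6
[666.96349373  15.19504726  49.27866456]
wrist 16.7 {'red': None, 'mark': (191.0, 4.5, 19)}
clock: 17.25
ee_pos: [625.5, 11.9, 191.4]
tcp_rot: [0.001, -0.128, 0.992, 0.0]
contact_force: [1.0, -0.2, 0.4]
width: -0.5
grasp_force: 0.0
clock: 17.75
ee_pos: [624.9, 12.2, 188.4]
tcp_rot: [-0.001, -0.129, 0.992, 0.0]
contact_force: [-0.6, 0.1, 1.0]
width: -0.2
grasp_force: 0.0
[624.9120461   12.16212012 188.35217806]
red [[191.33, 190.5, 192.2], [191.33, 190.4, 192.2], [191.35, 190.5, 192.2]]
mark [[190.87, 187.3, 194.5], [190.93, 187.7, 194.2], [190.94, 187.8, 194.2]]
left 0.42
red [[191.34, 190.5, 192.2], [191.35, 190.4, 192.2], [191.35, 190.5, 192.2]]
mark [[190.87, 187.3, 194.4], [190.93, 187.7, 194.2], [190.98, 187.9, 194.2]]
left 0.41
```

0.4° (0.5 mm at the rim) is well within the line width, so the plate is aligned. Now I'll go to the open side of the clamp lever and descend.

```bash

python3 -m creep '[[-2.9,2.05,0,0,0,-7.4,1],[-2.9,2.05,0,0,0,-7.4,1],[-2.9,2.05,0,0,0,-7.4,1],[-2.9,2.05,0,0,0,-7.4,1],[-2.9,2.05,0,0,0,-7.4,1]]'
python3 -m creep '[[0,0,0,0,0,0,1],[0,0,0,0,0,0,1],[0,0,0,0,0,0,1],[0,0,0,0,0,0,1],[0,0,0,0,0,0,1]]'
python3 - <<'E'
from h import *
print(get_state()["ee_pos"],get_state()["joint_positions"]);grab_frame("wrist"); tips("wrist",["clamp_knob","clamp_axis"]);grab_frame("side");tips("side",["clamp_knob"])
E
```

```text
clock: 18.35
ee_pos: [478.7, 115.6, 189.1]
tcp_rot: [-0.0, 0.195, 0.981, 0.0]
contact_force: [0.7, 0.6, -0.7]
width: 0.1
grasp_force: 0.0
clock: 18.85
ee_pos: [480.4, 114.5, 189.1]
tcp_rot: [-0.0, 0.193, 0.981, 0.0]
contact_force: [0.4, 0.9, 0.3]
width: 0.0
grasp_force: 0.0
[480.38770952 114.46096175 189.07172984] [ 0.49364782  0.31815593 -0.99592839  2.00312286  0.31942992  0.98564999
  0.52322801]
wrist clamp_knob [([493.0, 147.0, 75.7], 0.64)]
wrist clamp_axis [([552.1, 128.9, 50.3], 0.73), ([732.2, 282.6, -3.7], 0.51)]
side clamp_knob [([493.5, 147.9, 77.9], 0.63)]
```

```bash

python3 -m creep '[[0,0,-3,0,0,0,1],[0,0,-4,0,0,0,1],[0,0,-4,0,0,0,1],[0,0,-2,0,0,0,1],[0,0,-1,0,0,0,1]]'
python3 -m creep '[[0.1,0.4,0,0,0,0,1],[0.15,0.5,0,0,0,0,1],[0.2,0.6,0,0,0,-5,1],[0.2,0.65,0,0,0,-6,1],[0.3,0.65,0,0,0,-6,1]]'
python3 - <<'E'
from h import *
s=get_state();print(s["ee_pos"],s["contact_force"]);save("wrist","w5.png"); tips("wrist",["clamp_knob"]);grab_frame("side");tips("side",["clamp_knob"])
p=s["ee_pos"][:2]-np.array([550,126]);print(np.hypot(*p),np.degrees(np.arctan2(p[1],p[0])))
E
```

```text
clock: 19.6
ee_pos: [479.0, 114.8, 47.5]
tcp_rot: [-0.001, 0.192, 0.981, -0.0]
contact_force: [0.3, -0.1, 0.8]
width: 0.2
grasp_force: 0.0
clock: 20.1
ee_pos: [489.7, 143.3, 50.5]
tcp_rot: [0.0, 0.338, 0.941, 0.0]
contact_force: [-4.0, -1.0, -0.6]
width: -0.2
grasp_force: 1.6
[489.72432014 143.2668683   50.53641774] [-3.98910662 -1.0368429  -0.61816904]
wrist clamp_knob [([498.0, 160.7, 77.6], 0.82)]
side clamp_knob [([535.4, 18.6, 33.0], 0.44)]
62.70009827414881 164.0148492840898
```

```bash

python3 -m creep '[[0.1,0.65,0,0,0,-6,1],[0.15,0.7,0,0,0,-6,1],[0.25,0.65,0,0,0,-6,1],[0.4,0.6,0,0,0,-6,1],[0.5,0.5,0,0,0,-6,1]]'
python3 - <<'E'
from h import *
s=get_state();print(s["ee_pos"],s["contact_force"]);grab_frame("wrist"); tips("wrist",["clamp_knob"]);grab_frame("side");tips("side",["clamp_knob"])
p=s["ee_pos"][:2]-np.array([550,126]);print(np.hypot(*p),np.degrees(np.arctan2(p[1],p[0])))
E
```

```text
clock: 20.8
ee_pos: [503.4, 173.6, 49.7]
tcp_rot: [-0.0, 0.569, 0.823, -0.0]
contact_force: [-2.5, 0.0, 0.7]
width: -0.0
grasp_force: 1.5
[503.39307592 173.56067928  49.65557658] [-2.45152554  0.01865594  0.74297706]
wrist clamp_knob [([523.1, 182.6, 75.0], 0.68)]
side clamp_knob [([529.7, 184.3, 78.1], 0.46)]
66.58996610228897 134.41971254422305
```

```bash

python3 -m creep '[[0.34,0.28,0,0,0,-3.5,1],[0.32,0.25,0,0,0,-3.5,1],[0.3,0.22,0,0,0,-3.5,1],[0.28,0.2,0,0,0,-3.5,1],[0.28,0.18,0,0,0,-3,1]]'
python3 - <<'E'
from h import *
s=get_state();print(s["ee_pos"],s["contact_force"]);grab_frame("wrist"); tips("wrist",["clamp_knob"]);grab_frame("side");tips("side",["clamp_knob"])
E
```

```text
clock: 21.5
ee_pos: [518.2, 184.6, 49.3]
tcp_rot: [-0.0, 0.683, 0.731, -0.0]
contact_force: [-3.3, -0.4, 0.9]
width: 0.1
grasp_force: 1.4
[518.16104311 184.57737695  49.26696595] [-3.33987135 -0.42858618  0.85531331]
wrist clamp_knob [([541.6, 188.0, 75.7], 0.78)]
side clamp_knob [([543.7, 187.0, 77.6], 0.59)]
```

Nearly home. I'll keep pressing in small steps until the stop shows in the force.

```bash

python3 -m creep '[[0.1,0.02,0,0,0,0,1],[0.1,0.01,0,0,0,0,1],[0,0,0,0,0,0,1],[0,0,0,0,0,0,1],[0,0,0,0,0,0,1]]'
python3 -m creep '[[0.1,0,0,0,0,0,1],[0.1,0,0,0,0,0,1],[0,0,0,0,0,0,1],[0,0,0,0,0,0,1],[0,0,0,0,0,0,1]]'
```

```text
clock: 22.2
ee_pos: [520.6, 185.3, 49.3]
tcp_rot: [-0.0, 0.683, 0.73, -0.0]
contact_force: [-3.7, 0.2, 0.9]
width: -0.1
grasp_force: 1.2
clock: 22.7
ee_pos: [521.4, 185.5, 49.1]
tcp_rot: [-0.001, 0.683, 0.73, -0.001]
contact_force: [-10.8, 0.3, 6.3]
width: 0.3
grasp_force: 5.3
```

```bash

python3 -m creep '[[0.05,0,0,0,0,0,1],[0.05,0,0,0,0,0,1],[0,0,0,0,0,0,1],[0,0,0,0,0,0,1],[0,0,0,0,0,0,1]]'
python3 -m creep '[[-0.5,0,0,0,0,0,1],[-1.5,0,0,0,0,0,1],[0,0,3,0,0,0,1],[0,0,4,0,0,0,1],[0,0,4,0,0,0,1]]'
python3 -m creep '[[2,-3,3,0,0,0,1],[2,-4,0,0,0,0,1],[2,-4,0,0,0,0,1],[1,-2.5,0,0,0,0,1],[0,0,0,0,0,0,1]]'
python3 -m creep '[[0,0,0,0,0,0,1],[0,0,0,0,0,0,1],[0,0,0,0,0,0,1],[0,0,0,0,0,0,1],[0,0,0,0,0,0,1]]'
python3 - <<'E'
from h import *
print(get_state()["ee_pos"],get_state()["contact_force"]);fine()
save("wrist","w6.png");tips("wrist",["clamp_knob","clamp_axis"]);grab_frame("side");tips("side",["clamp_knob"])
E
```

```text
clock: 23.2
ee_pos: [521.6, 185.5, 49.0]
tcp_rot: [-0.001, 0.683, 0.73, -0.001]
contact_force: [-16.1, 0.9, 10.6]
width: -0.1
grasp_force: 8.1
clock: 23.7
ee_pos: [503.6, 185.4, 160.6]
tcp_rot: [-0.0, 0.683, 0.73, -0.0]
contact_force: [1.3, 0.5, 0.7]
width: 0.1
grasp_force: 0.0
clock: 24.2
ee_pos: [575.2, 45.7, 189.1]
tcp_rot: [0.001, 0.686, 0.728, -0.0]
contact_force: [0.1, 0.3, 0.6]
width: -0.2
grasp_force: 0.0
clock: 24.7
ee_pos: [573.6, 51.0, 189.4]
tcp_rot: [0.0, 0.683, 0.73, 0.0]
contact_force: [0.0, 0.0, 0.6]
width: -0.1
grasp_force: 0.0
[573.55688735  50.97794459 189.37623029] [0.00221742 0.03133413 0.6185514 ]
red [[191.16, 189.8, 192.6], [191.21, 189.9, 192.7], [191.17, 189.9, 192.4]]
mark [[190.7, 188.4, 193.2], [189.97, 188.1, 192.2], [190.42, 188.3, 192.8]]
left 0.82
wrist clamp_knob [([544.2, 185.0, 78.2], 0.78)]
wrist clamp_axis []
side clamp_knob [([544.5, 190.1, 78.2], 0.81)]
```

View pics/w6.png

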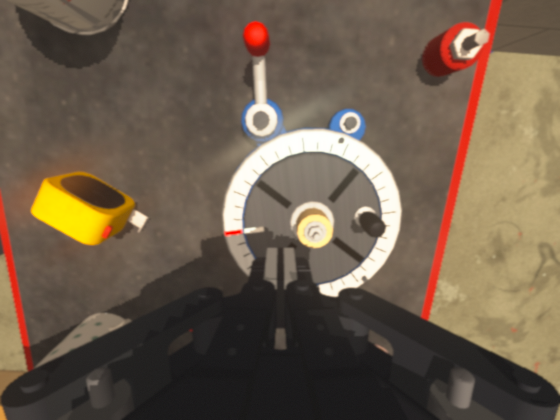

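The lever is home against its stop (a 16 N push produced almost no movement), and the mark (254,230) lines up with the red line (234,233). The tool is clear of everything, so I'm handing in.

```bash
python3 -c "
from workcell import *
print(finish_job())"
```

```text
the job is handed in; nothing more can be done
None
```

The job is handed in: the clamp was released, the plate was turned until its white mark met the red line within about 0.4–0.8° as measured, and the lever was pushed home against its stop, all in about 25 s and with no contact with the other things.

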